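Set the coffee grinder's collar to the filter mark and start it

TASK

Set the coffee grinder for filter coffee: push the lever on its collar round until it points at the mark half-way between the long middle mark and the long mark at the coarse end of the scale (the end with the big dots), then press the round start button on top of the machine and let it come back up. Only push the lever, do not grip it, and leave the dosing cup and the other things on the counter where they stand.

Things in the scene. Friction and masses are not known exactly. Their poses are not given: they have to be found in the camera images.
- grinder: Dark coffee grinder, heavy, fixed. Origin on the counter under the collar's vertical axis; -x points out of its front (spout side, turned to the robot within 30 degrees), +y is to the left of a person facing the front. Sizes in mm: round upper head, radius 68, z 115 to 190; behind it a column, x 0 to 128, 136 wide, flat top at z 190; foot x -72 to 128, 136 wide, 30 high.
- middle_mark (a point): Outer end of the long middle mark, 66 mm straight in front of the axis, on the aluminium scale plate (radius 67, top z 193). Nine black marks 15 degrees apart span +-60 degrees about the front: first, middle and last long and wide (13 x 4 mm), the rest 7 x 2.5. Big dots lie past the coarse end (-y, right of a person facing the front), tiny dots past the fine end (+y).
- collar_axis (a point): Point on the collar's vertical axis, z 207 mm, level with the lever. The collar is a dark ribbed ring, radius 51, z 193 to 217 mm; the small hopper with a wooden lid (radius 43, top z 252 mm) turns with it.
- collar (a joint): Angle of collar and lever (rad). 0: lever over the middle mark; positive to coarse, counter-clockwise from above (lever direction in the grinder frame: -cos q, -sin q). Marks every 0.262; the wanted one is at 0.524, the coarse end at 1.047; stops at +-1.25. Starts between -1.0 and 0.2. Stiff: about 5 N sideways at the handle turns it; it stays where left, no spring or clicks.
- lever_handle (a point): Centre of the lever's wooden handle: a level, radial cylinder, 18 mm diameter, 32 long, radius 76 to 108 mm from the collar's axis, centre z 207 mm. A 10 mm steel rod joins it to the collar. It overhangs the head: beside and under it is free down to the foot (30 mm).
- scale_mark (a point): Outer end of the wanted mark on the scale plate, 66 mm from the collar's axis, z 193 mm. When set, axis, mark and handle are in line seen from above.
- start_top (a point): Centre of the top of the start button: aluminium, 24 mm diameter, on top of the machine 94 mm behind the collar's axis, top at z 206 mm. Pressed straight down, in a fixed dark rim 40 mm wide whose top is 10 mm below the button's.
- start (a joint): Travel of the start button (m): 0 = up, 0.006 = fully pressed; about 5 N presses it fully and it springs back when let go. It counts as pressed from 0.004.
- dosing_cup: Steel dosing cup, 56 mm in diameter, 55 high, standing loose on the grinder's foot (z = 30 mm) under the spout. Origin: centre of its underside. Leave it.
- tamper: Tamper, 58 mm in diameter, 90 high, loose on the counter. Origin: centre of its underside. Leave it.
- bean_jar: Amber glass jar with lid, 80 mm in diameter, 125 high, loose on the counter. Origin: centre of its underside. Leave it.
- espresso_cup: White espresso cup with a handle, 66 mm in diameter, 58 high, loose on the counter. Origin: centre of its underside. Leave it.

How it is judged (in metres and radians):
On the way, in this order (a step that is already met when the one before it is completed fails the run):
1. the lever points at the wanted mark (value of joint collar between 0.459 and 0.589 rad), for 0.3 s.
2. the start button is pressed, with the lever on its mark (all of step 1 and value of joint start above 0.004 m), for 0.1 s.
At the end, for the whole second after the job is handed in: The lever rests within a quarter of the mark spacing (0.065 rad) of the wanted mark, the start button has been pressed after that and is up again, and cup, tamper, jar and espresso cup stand within 30 mm of where they were (all of step 1 and value of joint start below 0.002 m and velocity of joint collar between -0.02 and 0.02 rad/s and distance of each of tamper, bean_jar, espresso_cup, dosing_cup from where it was at the start of the episode below 0.03 m); the robot touches nothing.
It fails at once if the start button is pressed while the lever is off its mark (value of joint start above 0.004 m and not (value of joint collar between 0.459 and 0.589 rad)).
It fails at once if the lever is gripped (squeezed from both sides) ((contact force between the fingers and collar_c1 above 1.5 N or contact force between the fingers and collar_c3 above 1.5 N) and (contact force between the fingers and collar_c2 above 1.5 N or contact force between the fingers and collar_c4 above 1.5 N)).
It fails at once if a thing on the counter, or the dosing cup, is lifted, tipped over or shoved away (distance of any of tamper, bean_jar, espresso_cup, dosing_cup from where it was at the start of the episode above 0.03 m or height (world z) of any of tamper, bean_jar, espresso_cup above 0.015 m or angle between any of tamper, bean_jar, espresso_cup, dosing_cup's own z axis and vertical above 0.5 rad or height (world z) of dosing_cup above 0.045 m).
It also fails if it takes over 54 s, if anything falls off the work surface, if the arm or the gripper's body presses on something with over 40 N, if the wrist force passes 120 N, or if a joint passes its speed limit or range.

ROBOT

A 6-joint arm with a two-finger parallel gripper is mounted at the origin on the work surface. World frame = base frame: x ahead of the robot, y to its left, z up, the work surface at z = 0. Lengths are in mm, angles in rad, forces in N, time in s.
With the tool pointing down it reaches from about 300 to 875 mm from the base axis. Payload 4.2 kg.
Tool frame: the origin (TCP) lies at the very end of the fingers, on their centre line; the grasp point (between the pads) lies 19 mm behind it (r.grasp_offset is the z of the grasp point in the tool frame, in mm); z points along the fingers, y is the line along which they close (so a half turn about z gives the same grasp; the last joint's range is limited). The gripper opens to 85 mm and grips with 20 to 120 N. Pads are 22 mm wide; open, the fingers measure 114 mm over their backs; the gripper's body (76 mm by 85 mm) begins 54 mm behind the grasp point. The pads swing forward as they close: fully open they stand 13 mm farther back than shut.
Start: joints at [-1.213, 0.32, 1.565, -0, 1.257, -0.02], TCP at [212.108, -534.464, 231.338] pointing down, gripper open.
Joint ranges: [-3.11, 3.11], [-0.84, 2.01], [0.21, 2.61], [-1.34, 4.49], [0.05, 2.63], [-2.56, 2.56]. Speed limits (rad/s): [2.57, 2.57, 3.14, 3.14, 3.14, 3.14].

INTERFACE

Orientations are given as a rotation vector (axis times angle).
In Python, from plant import state, viewer, job, r gives the robot as it stands.
- The arm moves only by the tool step_arm, never from a script. Its arguments are lists of equal length, an entry for each row: "fingers": the opening, from 0 (shut) to 1 (fully open); "xyz": the shift along the tool's x, y, z in m, a list of three; "angular": the turn, a rotation vector about the tool's x, y, z in units of 8 degrees (1.0 is 8 degrees), a list of three. A call has exactly 5 rows; each row is the pose to reach, as a shift and turn from the pose commanded when the call began, along the tool's axes at that moment; what a row does not reach only later rows make up. A row lasts 1/10 s, in which the tool goes at most 50 mm and 8.59 degrees, less where a joint would pass 70% of its speed; a pose out of reach is approached as far as the arm can. A call with a gripper value outside its range is refused whole. The fingers move at their own pace and stop on an object; "squeeze" is the grip in N (left out, the last holds). Time passes only in rows, so rows that repeat a pose let the fingers close, or fill a call up. It gives the time, the measured TCP pose, the force, the opening and the grip force at its end, in the units of the state.
- state(): the state, without advancing time (a new reading comes with each control period).
- viewer.read_camera(name): name is "side" or "top"; returns a dict with "pixels" (420x560x3 uint8, red, green, blue), "fx", "fy", "cx", "cy" (pixels), "cam_to_world" (4x4, takes a point from camera to world coordinates). Camera axes: x right, y up, looking along -z (the intrinsics and any distortion apply to the point x, -y, -z); pixel columns grow to the right and rows downward; lengths in mm; the calibration is good to about 2 mm. A picture is of the moment at which its call begins. There is no depth.
- job.finish_job(): hands the job in; it is judged then, once.
Trained networks look in the newest picture that a camera, given by its name, has taken for a name from the list of things; names that differ only in an ending like _2 or _b are one class to them, and where a whole thing is asked for, a point or a joint stands for the part that bears it (a point fixed in the world has none). Each returns a list of dicts, best first, with "confidence" (0 to 1); they miss things now and then, are a little off and sometimes report something else, mostly with a low value. They report only what shows in the picture. A call takes as long as a camera call.
- viewer.spot_in(camera, label): "centre" ([x, y, z] in mm, in world coordinates, good to about 4 mm: the middle of the surface that is visible of it).
- viewer.masks_of(camera, label): "pixels" (420x560 bool, what is visible of it).
- viewer.place_of(camera, label): "centre" ([x, y, z] in mm, in world coordinates, good to about 4 mm: a listed point, or the origin of a listed thing).
The state is a dict: "time": time; "joint_pos": joint angles; "joint_vel": joint speeds; "effort": joint torques, N m; "ee_pos": TCP position; "eef_rot": TCP orientation; "contact_force": force on the tool from outside, world axes, zero at the start; "wrist_torque": the same for the moment, N m; "width": opening from 0.0 (shut) to 1.0 (fully open); "gripper_force": force on a finger pad.
Only numpy, scipy, OpenCV 4.12 (cv2) and the standard library are available. Lean on these libraries where they do the work, as an engineer would, in place of code of your own. Each camera call takes 0.05 s, during which the arm holds its last target. There are 200 camera calls.

## Working session

There is one attempt and no reset: what is moved stays moved. The work goes in short steps, Python scripts to look and compute and a tool call to move; the robot and the scene stay as the last step left them, time stands still between calls to the robot, and variables do not carry over. Pictures are saved under pics/ and viewed, at most 10 in all, crops included, and the job is handed in when it is done.

Besides the shell and the picture viewer there is one more tool, called after "Emit:" as name(argument=value, ...) on one line, values as JSON. step_arm: Moves the arm, as the interface text tells. Its arguments: {"type":"object","properties":{"fingers":{"type":"array"},"xyz":{"type":"array"},"angular":{"type":"array"},"squeeze":{"type":"number"}},"required":["fingers","xyz","angular"]}

```bash
mkdir -p pics; cat > h.py <<'E'
import numpy as np, cv2
from plant import state, viewer, job, r
def proj(c,p):
    T=np.linalg.inv(np.array(c["cam_to_world"])); q=T[:3,:3]@np.array(p,float)+T[:3,3]
    return c["cx"]+c["fx"]*q[0]/-q[2], c["cy"]+c["fy"]*(-q[1])/-q[2]
def ray(c,u,v,z):
    T=np.array(c["cam_to_world"]); d=T[:3,:3]@np.array([(u-c["cx"])/c["fx"],-(v-c["cy"])/c["fy"],-1]); o=T[:3,3]
    return o+d*(z-o[2])/d[2]
E
python3 - <<'E'
from h import *
ims=[]
for n in("top","side"):
    c=viewer.read_camera(n); print(n,{k:np.round(v,3).tolist() for k,v in c.items() if k!="pixels"},[k for k in c])
    cv2.imwrite(f"pics/{n}0.png",c["pixels"][:,:,::-1])
    for l in("grinder","collar_axis","lever_handle","middle_mark","scale_mark","start_top","dosing_cup","tamper","bean_jar","espresso_cup"):
        print(l,[(np.round(d["centre"],0).tolist(),round(d["confidence"],2)) for d in viewer.place_of(n,l)[:2]])
print(state())
E
```

```text
top {'fx': 499.51, 'fy': 499.51, 'cx': 284.507, 'cy': 210.633, 'cam_to_world': [[-0.011, 0.99, -0.142, 421.201], [-1.0, -0.01, 0.01, 58.708], [0.009, 0.142, 0.99, 1272.326], [0.0, 0.0, 0.0, 1.0]]} ['pixels', 'fx', 'fy', 'cx', 'cy', 'cam_to_world']
grinder [([578.0, -71.0, 0.0], 0.74)]
collar_axis [([576.0, -78.0, 209.0], 0.66)]
lever_handle [([543.0, 8.0, 208.0], 0.68)]
middle_mark [([513.0, -62.0, 194.0], 0.66)]
scale_mark [([516.0, -94.0, 191.0], 0.82), ([668.0, -100.0, 204.0], 0.19)]
start_top [([673.0, -100.0, 207.0], 0.41)]
dosing_cup [([550.0, -303.0, 4.0], 0.72)]
tamper [([622.0, 142.0, 2.0], 0.57)]
bean_jar [([550.0, -305.0, 3.0], 0.63)]
espresso_cup [([456.0, -194.0, 3.0], 0.63)]
side {'fx': 393.751, 'fy': 393.751, 'cx': 274.871, 'cy': 209.553, 'cam_to_world': [[-0.878, 0.273, -0.393, 224.405], [-0.478, -0.475, 0.739, 758.319], [0.015, 0.837, 0.548, 646.771], [0.0, 0.0, 0.0, 1.0]]} ['pixels', 'fx', 'fy', 'cx', 'cy', 'cam_to_world']
grinder [([579.0, -74.0, 1.0], 0.73)]
collar_axis [([581.0, -74.0, 210.0], 0.76)]
lever_handle [([541.0, 9.0, 206.0], 0.82)]
middle_mark [([517.0
[... 321 characters left out ...]
.0], 0.71)]
{'time': 1.1, 'joint_pos': array([-1.21296534e+00,  3.19586312e-01,  1.56450138e+00,  2.44762507e-05,
        1.25736547e+00, -1.99611890e-02]), 'joint_vel': array([ 0.0004389 ,  0.00254418,  0.00176625,  0.00031834, -0.00057813,
       -0.00174105]), 'effort': array([-2.95030244e-03, -4.15434337e+01, -2.34424013e+01, -2.39302053e-04,
        2.86652576e-04,  1.05529290e-05]), 'ee_pos': array([ 212.13637975, -534.4624835 ,  231.34527675]), 'eef_rot': array([3.08558139e+00, 5.89875001e-01, 7.28918650e-05]), 'contact_force': array([-0.04848089,  0.22765096, -0.41194488]), 'wrist_torque': array([0.00631177, 0.01192636, 0.02430144]), 'gripper_force': 0.0, 'width': 1.0023202487697171}
```

View top.

```bash
python3 - <<'E'
import cv2
a=cv2.imread("pics/top0.png"); cv2.imwrite("pics/t1.png",cv2.resize(a[60:290,210:510],None,fx=2.6,fy=2.6,interpolation=2))
E
```

```text
(no output)
```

View pics/t1.png

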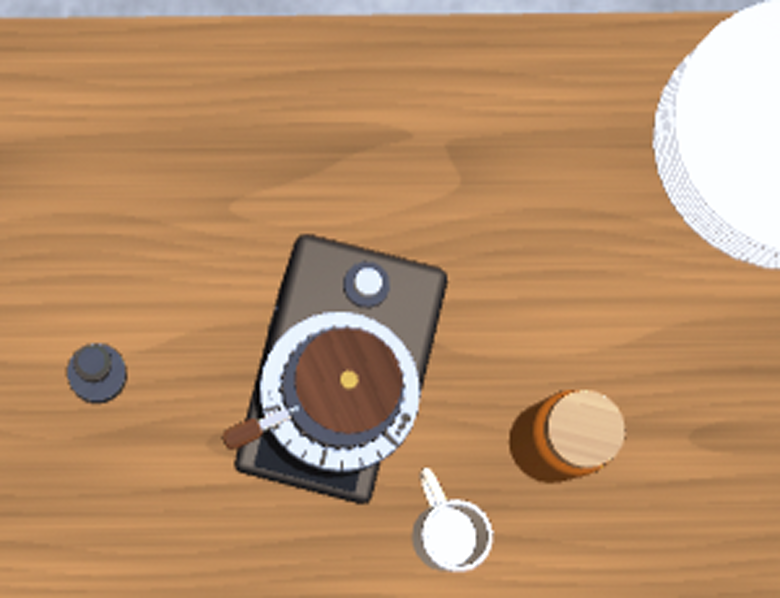

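View pics/side0.png

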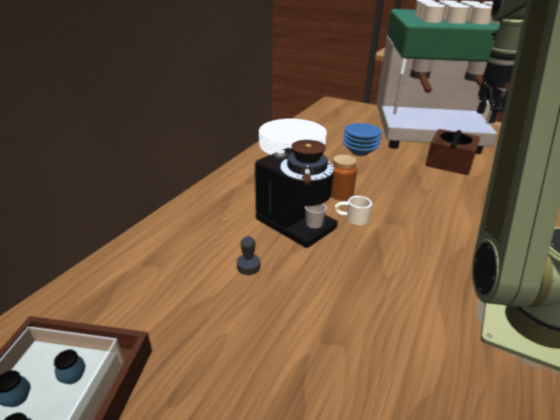

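Top crop: knob at (348,379), button at (368,281), lever handle tip at (225,440), middle mark near (323,464), coarse dots at (405,425). The lever is on the fine side and the path in front is clear. The espresso cup stands in front on the right.

```bash
python3 - <<'E'
from h import *
c=viewer.read_camera("top")
f=lambda u,v,z:ray(c,210+(u+.5)/2.6-.5,60+(v+.5)/2.6-.5,z)
for n,u,v,z in[("knob",348,379,256),("btn",368.5,281,206),("mid",323,465,193),("coarseend",393,443,193),("handletip",226,439,207),("handlemid",241,432,212)]:
    print(n,f(u,v,z).round(1))
# handle & button via colour/masks
for l in("start_top","lever_handle"):
  for cam in("top",):
    m=viewer.masks_of(cam,l)
    for d in m[:2]:
        p=np.argwhere(d["pixels"]); v,u=p.mean(0); print(l,d["confidence"],len(p),u,v,ray(c,u,v,206 if l[0]=="s" else 209).round(1))
E
```

```text
knob [576.6 -73.6 256. ]
btn [667.4 -99.7 206. ]
mid [513.9 -58.9 193. ]
coarseend [ 531.7 -117.9  193. ]
handletip [535.   22.2 207. ]
handlemid [540.2   9.9 212. ]
start_top 0.51 105 350.5904761904762 168.3047619047619 [666.2 -97.9 206. ]
lever_handle 0.78 1968 338.322662601626 209.890243902439 [574.2 -68.2 209. ]
```

Emit:
step_arm(fingers=[0,0,0,0,0], xyz=[[0.03,-0.022,-0.014],[0.067,-0.049,-0.028],[0.104,-0.076,-0.042],[0.141,-0.103,-0.056],[0.178,-0.13,-0.07]], angular=[[0,0,0],[0,0,0],[0,0,0],[0,0,0],[0,0,0]], squeeze=20)

```text
time: 1.75
ee_pos: [330.2, -346.4, 302.0]
eef_rot: [3.085, 0.589, 0.001]
contact_force: [1.0, 0.6, -0.4]
width: 0.147
gripper_force: 0.0
```

Emit:
step_arm(fingers=[0,0,0,0,0], xyz=[[0.037,-0.027,0],[0.074,-0.054,0],[0.111,-0.081,0],[0.148,-0.108,0],[0.185,-0.135,0]], angular=[[0,0,0],[0,0,0],[0,0,0],[0,0,0],[0,0,0]])

```text
time: 2.25
ee_pos: [452.5, -152.5, 301.6]
eef_rot: [3.085, 0.59, 0.001]
contact_force: [0.6, -0.0, 0.5]
width: 0.003
gripper_force: 0.0
```

```bash
cat >> h.py <<'E'
from scipy.spatial.transform import Rotation as R
A=np.array([577.5,-74.]); D=np.deg2rad
def rel(x,y,z,yaw):   # shift (m) and turn (8deg units) in tool axes from the measured pose
    s=state(); M=R.from_rotvec(s["eef_rot"]).as_matrix()
    T=np.array([[np.cos(D(yaw)),np.sin(D(yaw)),0],[np.sin(D(yaw)),-np.cos(D(yaw)),0],[0,0,-1]]).T
    T=np.column_stack([[np.cos(D(yaw)),np.sin(D(yaw)),0],[np.sin(D(yaw)),-np.cos(D(yaw)),0],[0,0,-1]])
    return (M.T@(np.array([x,y,z])-s["ee_pos"])/1000).round(4), (R.from_matrix(M.T@T).as_rotvec()/D(8)).round(2)
def push(a,gap=0,z=197,rad=94,off=20):   # finger pose behind lever at world angle a (deg)
    p=A+rad*np.array([np.cos(D(a)),np.sin(D(a))])+(off+gap)*np.array([np.cos(D(a-90)),np.sin(D(a-90))])
    return (*p,z,a-90)
E
python3 -c "
from h import *
s=state();print(s['time'],s['ee_pos'],s['width']);print(rel(*push(114.2,14,300)))"
```

```text
2.25 [ 452.46270092 -152.54977178  301.5998368 ] 0.003241690330855739
(array([ 0.175 , -0.1223,  0.0016]), array([ 0.01, -0.  , -0.32]))
```

Emit:
step_arm(fingers=[0,0,0,0,0], xyz=[[0.037,-0.026,0],[0.074,-0.052,0],[0.111,-0.078,0],[0.147,-0.103,0],[0.175,-0.122,0]], angular=[[0,0,0],[0,0,-0.1],[0,0,-0.2],[0,0,-0.3],[0,0,-0.32]])

```text
time: 2.75
ee_pos: [570.5, 26.1, 301.2]
eef_rot: [-3.071, -0.661, -0.001]
contact_force: [-0.0, -1.2, 0.7]
width: 0.004
gripper_force: 0.0
```

```bash
python3 -c "
from h import *
s=state();print(s['time'],s['ee_pos'],s['width']);print(rel(*push(114.2,14,197)))"
```

```text
2.75 [570.46009011  26.09927986 301.21015516] 0.004071708894789762
(array([-0.0007,  0.0002,  0.1042]), array([-0.  , -0.  ,  0.01]))
```

Descend, then check from the camera before pushing.

Emit:
step_arm(fingers=[0,0,0,0,0], xyz=[[0,0,0.03],[0,0,0.06],[0,0,0.09],[0,0,0.104],[0,0,0.104]], angular=[[0,0,0],[0,0,0],[0,0,0],[0,0,0],[0,0,0]])

```text
time: 3.25
ee_pos: [567.9, 23.7, 194.9]
eef_rot: [-3.071, -0.659, 0.008]
contact_force: [-0.1, 0.2, 0.5]
width: -0.005
gripper_force: 0.0
```

```bash
python3 - <<'E'
from h import *
s=state();print(s['ee_pos'],s['contact_force'])
c=viewer.read_camera("side");print(proj(c,s['ee_pos']))
cv2.imwrite("pics/s1.png",cv2.resize(c["pixels"][110:260,220:420,::-1],None,fx=4,fy=4,interpolation=2))
for a in(114.2,124,134,144,154,164,174,184,194.7):print(a,np.round(push(a),1))
E
```

```text
[567.9207739   23.72278128 194.87039759] [-0.12081877  0.22302825  0.52082126]
(np.float64(292.9092059863561), np.float64(182.07836438704925))
114.2 [557.2  19.9 197.   24.2]
124 [541.5  15.1 197.   34. ]
134 [526.6   7.5 197.   44. ]
144 [513.2  -2.6 197.   54. ]
154 [501.8 -14.8 197.   64. ]
164 [492.7 -28.9 197.   74. ]
174 [486.1 -44.3 197.   84. ]
184 [482.3 -60.6 197.   94. ]
194.7 [481.5 -78.5 197.  104.7]
```

View pics/s1.png

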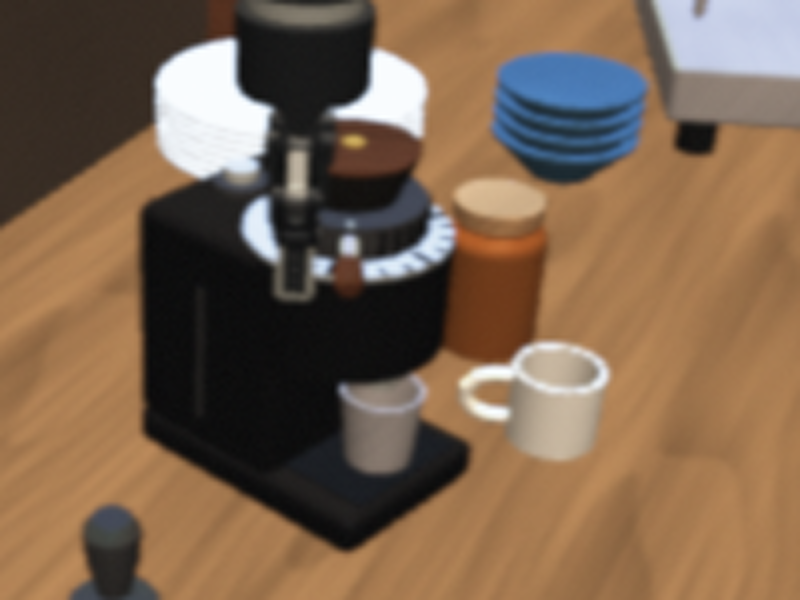

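The shut fingers (295,285) stand just beside the handle (348,270) at its height and are free of everything else. Next, the arc.

```bash
cat >> h.py <<'E'
def rows(angs,**k):
    s=state();print(s['time'],s['ee_pos'].round(1),s['contact_force'].round(1))
    o=[rel(*push(a,**k)) for a in angs]
    print("xyz",[p.round(3).tolist() for p,_ in o]);print("ang",[[0,0,round(float(t[2]),2)] for _,t in o], o[-1][1])
E
python3 -c "
from h import *
rows([111,114,118,122,126])"
```

```text
3.3 [569.1  23.7 196.6] [-0.3 -0.3  0.9]
xyz [[-0.007, -0.0, -0.0], [-0.012, -0.001, -0.0], [-0.019, -0.003, -0.0], [-0.025, -0.003, -0.0], [-0.032, -0.004, -0.0]]
ang [[0, 0, 0.4], [0, 0, 0.03], [0, 0, -0.47], [0, 0, -0.97], [0, 0, -1.47]] [-0.01  0.01 -1.47]
```

Emit:
step_arm(fingers=[0,0,0,0,0], xyz=[[-0.007,0,0],[-0.012,-0.001,0],[-0.019,-0.003,0],[-0.025,-0.003,0],[-0.032,-0.004,0]], angular=[[0,0,0.2],[0,0,0],[0,0,-0.5],[0,0,-1],[0,0,-1.5]])

```text
time: 3.8
ee_pos: [540.7, 14.4, 198.8]
eef_rot: [2.983, 0.981, 0.012]
contact_force: [6.5, 0.1, -2.5]
width: 0.003
gripper_force: 2.5
```

```bash
python3 -c "
from h import *
rows([130,134,138,142,146])"
```

```text
3.8 [540.7  14.4 198.8] [ 6.5  0.1 -2.5]
xyz [[-0.009, -0.002, 0.002], [-0.016, -0.003, 0.002], [-0.022, -0.003, 0.002], [-0.029, -0.003, 0.002], [-0.036, -0.002, 0.002]]
ang [[0, 0, -0.45], [0, 0, -0.95], [0, 0, -1.45], [0, 0, -1.95], [0, 0, -2.45]] [ 0.04 -0.04 -2.45]
```

Emit:
step_arm(fingers=[0,0,0,0,0], xyz=[[-0.009,-0.002,0.002],[-0.016,-0.003,0.003],[-0.022,-0.003,0.003],[-0.029,-0.003,0.003],[-0.036,-0.002,0.003]], angular=[[0,0,-0.5],[0,0,-1],[0,0,-1.5],[0,0,-2],[0,0,-2.5]])

```text
time: 4.3
ee_pos: [510.6, -4.6, 197.0]
eef_rot: [2.767, 1.483, 0.014]
contact_force: [3.8, 4.4, 3.0]
width: 0.001
gripper_force: 2.7
```

```bash
python3 -c "
from h import *
rows([150,154,158,162,166],z=196)"
```

```text
4.3 [510.6  -4.6 197. ] [3.8 4.4 3. ]
xyz [[-0.007, -0.001, 0.001], [-0.013, -0.002, 0.001], [-0.02, -0.002, 0.001], [-0.027, -0.002, 0.001], [-0.034, -0.001, 0.001]]
ang [[0, 0, -0.45], [0, 0, -0.95], [0, 0, -1.45], [0, 0, -1.95], [0, 0, -2.45]] [ 0.05 -0.04 -2.45]
```

Emit:
step_arm(fingers=[0,0,0,0,0], xyz=[[-0.007,-0.001,0.001],[-0.013,-0.002,0.001],[-0.02,-0.002,0.001],[-0.027,-0.002,0.001],[-0.034,-0.001,0.001]], angular=[[0,0,-0.5],[0,0,-1],[0,0,-1.5],[0,0,-2],[0,0,-2.5]])

```text
time: 4.8
ee_pos: [490.4, -32.2, 195.8]
eef_rot: [2.467, 1.941, 0.012]
contact_force: [2.4, 4.6, 4.3]
width: -0.006
gripper_force: 2.7
```

```bash
python3 -c "
from h import *
rows([170,174,178,181,182],z=196)"
```

```text
4.8 [490.4 -32.2 195.8] [2.4 4.6 4.3]
xyz [[-0.006, -0.001, -0.0], [-0.013, -0.001, -0.0], [-0.02, -0.002, -0.0], [-0.024, -0.002, -0.0], [-0.026, -0.001, -0.0]]
ang [[0, 0, -0.45], [0, 0, -0.95], [0, 0, -1.45], [0, 0, -1.83], [0, 0, -1.95]] [ 0.05 -0.02 -1.95]
```

Emit:
step_arm(fingers=[0,0,0,0,0], xyz=[[-0.006,-0.001,0],[-0.013,-0.001,0],[-0.02,-0.002,0],[-0.024,-0.002,0],[-0.026,-0.001,0]], angular=[[0,0,-0.5],[0,0,-1],[0,0,-1.5],[0,0,-1.8],[0,0,-1.9]])

```text
time: 5.3
ee_pos: [482.1, -57.4, 195.3]
eef_rot: [2.192, 2.248, 0.007]
contact_force: [-0.8, 4.2, 3.1]
width: -0.002
gripper_force: 2.5
```

```bash
python3 - <<'E'
from h import *
rows([183,185,187,188,188],z=196)
c=viewer.read_camera("top")
u,v=proj(c,[520,-74,200]);u,v=int(u),int(v);print(u,v)
cv2.imwrite("pics/t2.png",cv2.resize(c["pixels"][v-50:v+50,u-60:u+60,::-1],None,fx=6,fy=6,interpolation=2))
c=viewer.read_camera("side");u,v=proj(c,[520,-74,200]);u,v=int(u),int(v);print(u,v)
cv2.imwrite("pics/s2.png",cv2.resize(c["pixels"][v-50:v+50,u-60:u+60,::-1],None,fx=6,fy=6,interpolation=2))
E
```

```text
5.3 [482.1 -57.4 195.3] [-0.8  4.2  3.1]
xyz [[-0.002, 0.0, -0.001], [-0.005, -0.0, -0.001], [-0.008, -0.001, -0.001], [-0.01, -0.001, -0.001], [-0.01, -0.001, -0.001]]
ang [[0, 0, -0.2], [0, 0, -0.45], [0, 0, -0.7], [0, 0, -0.82], [0, 0, -0.82]] [ 0.03 -0.01 -0.82]
341 235
327 168
```

View pics/t2.png

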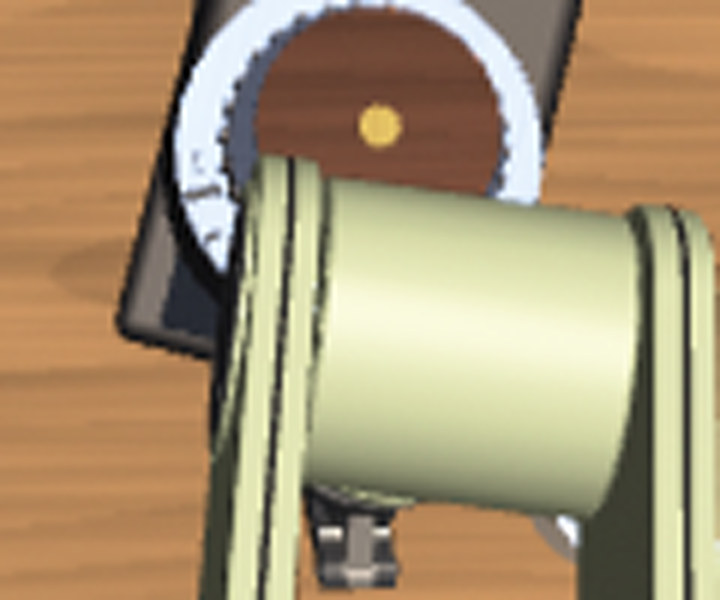

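View pics/s2.png

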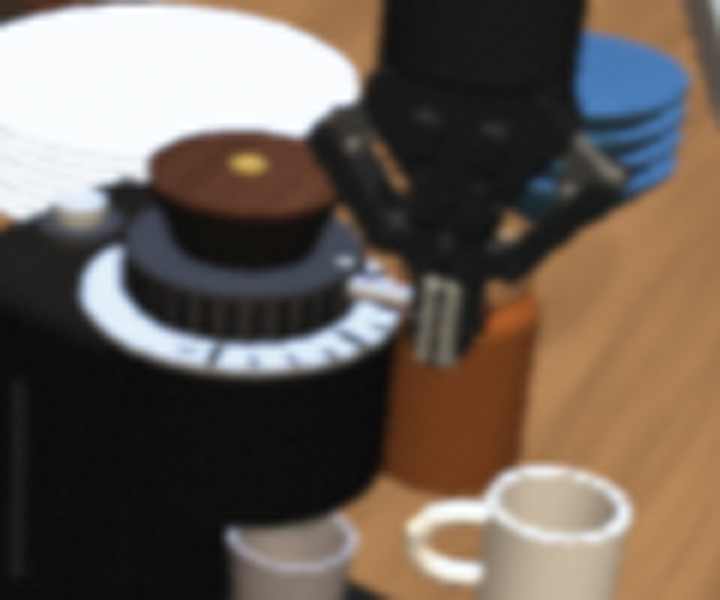

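The lever (rod at (375,290)) is being pushed round ahead of the fingers. The arm hides it from above, so I'll push to just short of the mark, back off and look.

Emit:
step_arm(fingers=[0,0,0,0,0], xyz=[[-0.004,0,0],[-0.008,-0.001,0],[-0.011,-0.001,0],[-0.013,-0.001,0],[-0.013,-0.001,0]], angular=[[0,0,-0.3],[0,0,-0.6],[0,0,-0.9],[0,0,-1.1],[0,0,-1.1]])

```text
time: 5.9
ee_pos: [480.3, -70.9, 193.6]
eef_rot: [-2.015, -2.409, -0.0]
contact_force: [-1.1, 4.9, 3.7]
width: 0.003
gripper_force: 1.9
```

```bash
python3 -c "
from h import *
s=state();print(s['ee_pos'],s['eef_rot'],s['contact_force']);print(rel(*push(190,0,196)));print(rel(*push(190,50,196)));print(rel(430,60,300,100))"
```

```text
[480.28762396 -70.8864118  193.62212623] [-2.01526221e+00 -2.40919245e+00 -3.86921461e-05] [-1.07074107  4.8851214   3.71008772]
(array([ 0.0001,  0.0012, -0.0024]), array([-0.  , -0.  ,  0.02]))
(array([ 0.0501,  0.0013, -0.0024]), array([-0.  , -0.  ,  0.02]))
(array([ 0.1378, -0.0264, -0.1063]), array([-0.  , -0.  ,  0.02]))
```

Emit:
step_arm(fingers=[0,0,0,0,0], xyz=[[0.03,0,0],[0.07,-0.01,-0.02],[0.11,-0.02,-0.04],[0.155,-0.02,-0.06],[0.2,-0.02,-0.08]], angular=[[0,0,0],[0,0,0],[0,0,0],[0,0,0],[0,0,0]])

```text
time: 6.4
ee_pos: [424.8, 122.6, 274.0]
eef_rot: [2.016, 2.407, -0.002]
contact_force: [1.1, 0.0, -0.1]
width: 0.001
gripper_force: 0.0
```

```bash
python3 - <<'E'
from h import *
for n in("top","side"):
    c=viewer.read_camera(n)
    for l in("lever_handle","middle_mark","scale_mark","collar_axis"): print(n,l,[(np.round(d["centre"],0).tolist(),round(d["confidence"],2)) for d in viewer.place_of(n,l)[:1]])
    u,v=proj(c,[520,-90,200]);u,v=int(u),int(v)
    print(u-50,v-38)
    cv2.imwrite(f"pics/{n}3.png",cv2.resize(c["pixels"][v-38:v+38,u-50:u+50,::-1],None,fx=7,fy=7,interpolation=2))
E
```

```text
top lever_handle [([490.0, -90.0, 208.0], 0.97)]
top middle_mark [([514.0, -59.0, 192.0], 0.75)]
top scale_mark [([516.0, -90.0, 191.0], 0.96)]
top collar_axis []
298 197
side lever_handle []
side middle_mark [([515.0, -53.0, 193.0], 0.74)]
side scale_mark [([516.0, -90.0, 192.0], 0.59)]
side collar_axis []
280 127
```

View pics/top3.png

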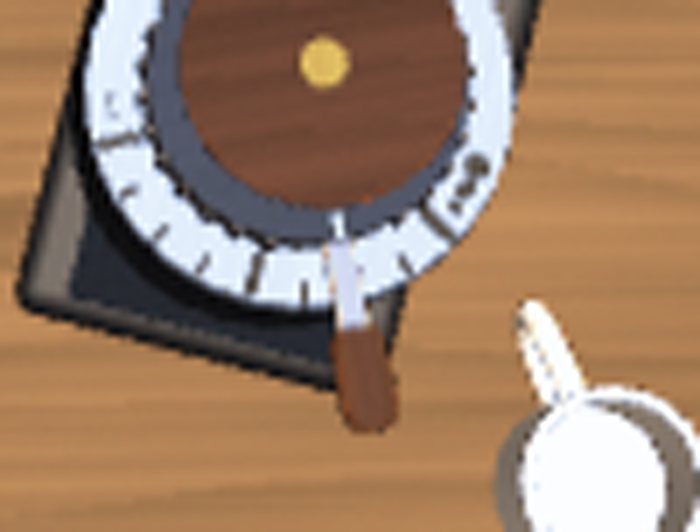

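The picture shows the lever over the +30° mark: rod at (346,290), handle end at (368,425), with the +15° mark at (305,292) and the +45° mark at (405,263). Measuring more exactly:

```bash
python3 - <<'E'
from h import *
c=viewer.read_camera("top")
f=lambda u,v,z:ray(c,298+(u+.5)/7-.5,197+(v+.5)/7-.5,z)[:2]
K={-60:(118,140),-45:(128,190),-30:(161,233),-15:(203,264),0:(257,272),15:(305,292),45:(405,263),60:(440,225)}
from scipy.optimize import least_squares
# marks' directions -> axis and yaw
P={k:f(*p,193) for k,p in K.items()}
def res(x):
    return [((lambda d:(d[0]*-np.sin(t)+d[1]*np.cos(t)))(p-x[:2])) for k,p in P.items() for t in[np.pi+D(k)+x[2]]]
s=least_squares(res,[577,-74,-.27]);print(s.x,np.round(s.fun,1))
C=c["pixels"][197:273,298:398].astype(int)
m=(C[:,:,0]-C[:,:,2]>35)&(C[:,:,0]<150); 
v,u=np.nonzero(m); k=(v>45)&(v<63)&(u>44)&(u<60); print(k.sum())
h=ray(c,298+u[k].mean(),197+v[k].mean(),209)[:2]; print("handle",h)
for ax,y in((s.x[:2],s.x[2]),(A,D(-15.3)),(f(325,63,256),s.x[2]),(f(325,63,256),D(-15.3))):
    for n,q in(("h",h),("end",f(369,427,207)),("rod",f(347,290,207))):
        d=q-ax; print(n,np.hypot(*d).round(1),((np.arctan2(d[1],d[0])-np.pi-y+np.pi)%(2*np.pi)-np.pi).round(3))
E
```

```text
[ 5.77301863e+02 -7.54144799e+01 -2.73579195e-01] [ 0.2 -0.2  0.1 -0.2  0.3 -0.1 -0.1  0.1]
124
handle [485.85324867 -90.32201278]
h 92.7 0.435
end 106.7 0.422
rod 64.6 0.434
h 93.1 0.443
end 107.1 0.428
rod 65.0 0.448
h 91.9 0.446
end 105.9 0.431
rod 63.8 0.45
h 91.9 0.44
end 105.9 0.425
rod 63.8 0.443
```

```bash
python3 -c "
from h import *
print(rel(*push(190,60,196)));print(rel(*push(190,25,196)))"
```

```text
(array([-0.1385,  0.0215,  0.0768]), array([-0.01,  0.  ,  0.01]))
(array([-0.1735,  0.0214,  0.0768]), array([-0.01,  0.  ,  0.01]))
```

Emit:
step_arm(fingers=[0,0,0,0,0], xyz=[[-0.04,0.005,0.02],[-0.08,0.01,0.04],[-0.115,0.018,0.06],[-0.145,0.021,0.077],[-0.165,0.021,0.077]], angular=[[0,0,0],[0,0,0],[0,0,0],[0,0,0],[0,0,0]])

```text
time: 7.45
ee_pos: [474.5, -39.0, 193.7]
eef_rot: [-2.016, -2.405, 0.005]
contact_force: [0.4, 0.2, 0.1]
width: 0.002
gripper_force: 0.0
```

```bash
python3 -c "
from h import *
viewer.read_camera('side')
rows([185,187,189,191,193],z=196)"
```

```text
7.5 [475.6 -41.  194.7] [ 0.6 -1.2  0.1]
xyz [[-0.022, 0.003, -0.001], [-0.025, 0.002, -0.001], [-0.029, 0.001, -0.001], [-0.032, 0.0, -0.001], [-0.035, -0.0, -0.001]]
ang [[0, 0, 0.63], [0, 0, 0.38], [0, 0, 0.13], [0, 0, -0.12], [0, 0, -0.37]] [-0.02  0.01 -0.37]
```

Emit:
step_arm(fingers=[0,0,0,0,0], xyz=[[-0.01,0.001,-0.001],[-0.02,0.001,-0.001],[-0.028,0.001,-0.001],[-0.032,0,-0.001],[-0.035,0,-0.001]], angular=[[0,0,0],[0,0,0],[0,0,0],[0,0,-0.1],[0,0,-0.4]])

```text
time: 8.0
ee_pos: [481.5, -70.7, 197.5]
eef_rot: [-1.944, -2.467, -0.001]
contact_force: [-1.9, 3.9, 2.5]
width: 0.003
gripper_force: 2.3
```

```bash
python3 -c "
from h import *
viewer.read_camera('side')
rows([193,194,195,195,195],z=196)"
```

```text
8.05 [481.4 -70.7 197.5] [-1.4  1.1  0. ]
xyz [[-0.005, -0.001, 0.002], [-0.006, -0.002, 0.002], [-0.008, -0.002, 0.001], [-0.008, -0.002, 0.001], [-0.008, -0.002, 0.001]]
ang [[0, 0, 0.07], [0, 0, -0.05], [0, 0, -0.18], [0, 0, -0.18], [0, 0, -0.18]] [-0.   -0.01 -0.18]
```

Emit:
step_arm(fingers=[0,0,0,0,0], xyz=[[-0.002,0,0.001],[-0.004,-0.001,0.001],[-0.006,-0.001,0.001],[-0.008,-0.001,0.001],[-0.008,-0.001,0.001]], angular=[[0,0,0],[0,0,0],[0,0,-0.1],[0,0,-0.2],[0,0,-0.2]])

```text
time: 8.55
ee_pos: [482.4, -79.1, 196.4]
eef_rot: [-1.912, -2.493, 0.001]
contact_force: [-1.2, 3.5, 1.9]
width: 0.003
gripper_force: 2.1
```

```bash
python3 -c "
from h import *
viewer.read_camera('side')
rows([194,195],z=196)"
```

```text
8.6 [482.4 -79.1 196.3] [-1.6  4.   2.5]
xyz [[0.002, -0.0, 0.0], [0.0, -0.001, 0.0]]
ang [[0, 0, 0.13], [0, 0, 0.0]] [-0.  0.  0.]
```

Exactly at the planned place; back off and look again.

Emit:
step_arm(fingers=[0,0,0,0,0], xyz=[[0.03,0,0],[0.07,-0.01,-0.02],[0.11,-0.02,-0.05],[0.155,-0.02,-0.08],[0.2,-0.02,-0.11]], angular=[[0,0,0],[0,0,0],[0,0,0],[0,0,0],[0,0,0]])

```text
time: 9.1
ee_pos: [413.4, 101.9, 302.2]
eef_rot: [1.912, 2.489, -0.001]
contact_force: [0.8, 0.8, 0.9]
width: -0.003
gripper_force: 0.0
```

```bash
python3 - <<'E'
from h import *
c=viewer.read_camera("top")
C=c["pixels"][197:273,298:398].astype(int)
m=(C[:,:,0]-C[:,:,2]>35)&(C[:,:,0]<150)
v,u=np.nonzero(m); k=(v>44)&(v<66)&(u>44)&(u<68); print(k.sum())
h=ray(c,298+u[k].mean(),197+v[k].mean(),209)[:2]
for ax,y in((np.array([577.3,-75.4]),-.2736),(A,D(-15.3))):
    d=h-ax;print(h,np.hypot(*d),np.arctan2(d[1],d[0])%(2*np.pi)-np.pi-y)
cv2.imwrite("pics/t4.png",cv2.resize(c["pixels"][197:273,298:398,::-1],None,fx=7,fy=7,interpolation=2))
print(state()["ee_pos"],rel(*(A+94*np.array([np.cos(D(-15.5)),np.sin(D(-15.5))])),300,100))
E
```

```text
124
[487.67126937 -98.20053956] 92.48337125601306 0.5227049544566742
[487.67126937 -98.20053956] 93.03153745855485 0.5301949464746498
[414.06266375 107.71399381 306.85691398] (array([-0.2663,  0.1908,  0.0081]), array([ 0.07, -0.02,  0.65]))
```

View pics/t4.png

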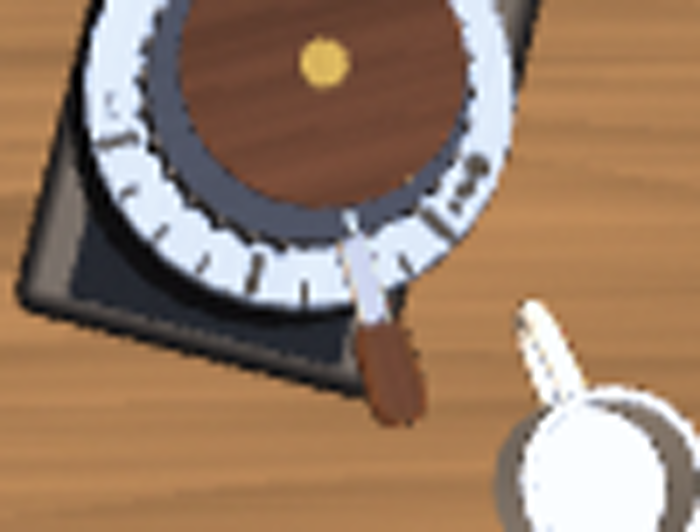

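Lever at 0.525 rad, over the wanted mark. Next, the button, turning the gripper so its linkage stays clear of the hopper.

```bash
python3 -c "
from h import *
print(rel(668,-100,305,164.5),state()['joint_pos'])"
```

```text
(array([-0.2671,  0.1905,  0.0031]), array([ 0.08,  0.02, -7.41])) [ 0.22512543  0.03455119  1.73393176  0.00342062  1.36278462 -0.04104549]
```

Emit:
step_arm(fingers=[0,0,0,0,0], xyz=[[-0.035,0.025,0],[-0.07,0.05,0],[-0.105,0.075,0],[-0.14,0.1,0],[-0.175,0.125,0]], angular=[[0,0,-1],[0,0,-2],[0,0,-3],[0,0,-4],[0,0,-5]])

```text
time: 9.65
ee_pos: [581.2, -37.7, 300.6]
eef_rot: [0.936, 2.997, -0.003]
contact_force: [1.3, 0.5, -0.0]
width: -0.001
gripper_force: 0.0
```

```bash
python3 -c "
from h import *
print(rel(668,-100,305,164.5),state()['joint_pos'])"
```

```text
(array([-0.1069, -0.0019, -0.0042]), array([-0.01,  0.01, -2.4 ])) [-0.08312682  0.2975007   1.42319728 -0.00246332  1.41997496 -1.04828281]
```

Emit:
step_arm(fingers=[0,0,0,0,0], xyz=[[-0.035,-0.001,-0.004],[-0.07,-0.002,-0.004],[-0.102,-0.002,-0.004],[-0.107,-0.002,-0.004],[-0.107,-0.002,-0.004]], angular=[[0,0,-0.8],[0,0,-1.6],[0,0,-2.4],[0,0,-2.4],[0,0,-2.4]])

```text
time: 10.15
ee_pos: [666.6, -99.6, 303.6]
eef_rot: [-0.435, -3.11, 0.002]
contact_force: [1.0, -0.6, -0.1]
width: -0.0
gripper_force: 0.0
```

```bash
python3 -c "
from h import *
viewer.read_camera('side')
print(state()['ee_pos'],rel(668,-100,215,164.5))"
```

```text
[665.85622746 -98.68104079 304.29274068] (array([-0.0025, -0.0006,  0.0893]), array([-0.01, -0.01, -0.05]))
```

Emit:
step_arm(fingers=[0,0,0,0,0], xyz=[[-0.001,0,0.03],[-0.002,0,0.06],[-0.002,0,0.08],[-0.002,0,0.087],[-0.002,0,0.087]], angular=[[0,0,0],[0,0,0],[0,0,0],[0,0,0],[0,0,0]])

```text
time: 10.7
ee_pos: [667.1, -98.0, 217.9]
eef_rot: [-0.431, -3.11, 0.001]
contact_force: [-0.6, 0.9, -0.0]
width: 0.004
gripper_force: 0.0
```

```bash
python3 - <<'E'
from h import *
c=viewer.read_camera('side')
s=state();print(s['ee_pos'],s['contact_force'],rel(668,-100,201,164.5))
u,v=map(int,proj(c,[668,-100,206]));print(u,v)
cv2.imwrite("pics/s5.png",cv2.resize(c["pixels"][v-40:v+40,u-50:u+50,::-1],None,fx=7,fy=7,interpolation=2))
E
```

```text
[667.87247848 -98.23119514 219.22989628] [ 0.47073701 -0.55289516  0.77310823] (array([-0.0006, -0.0017,  0.0182]), array([-0.  ,  0.01, -0.03]))
280 149
```

View pics/s5.png

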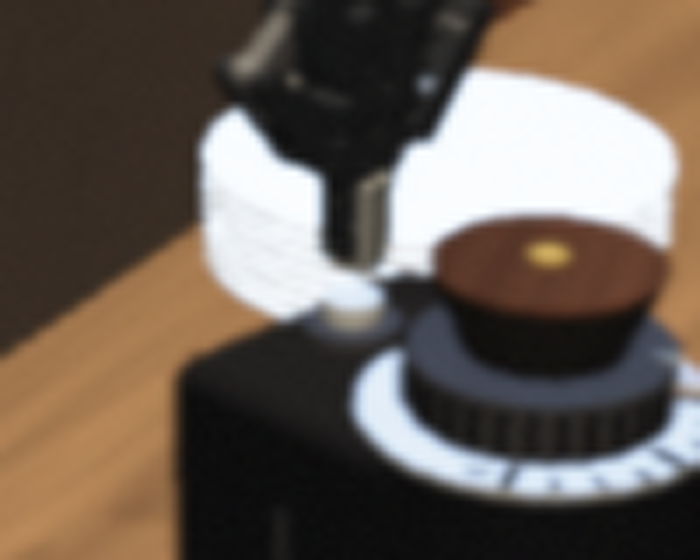

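The fingertips (355,262) stand straight over the button (355,300), clear of the hopper. Press.

Emit:
step_arm(fingers=[0,0,0,0,0], xyz=[[0,-0.001,0.005],[0,-0.001,0.01],[0,-0.001,0.014],[0,-0.001,0.018],[0,-0.001,0.018]], angular=[[0,0,0],[0,0,0],[0,0,0],[0,0,0],[0,0,0]])

```text
time: 11.25
ee_pos: [667.9, -99.6, 200.6]
eef_rot: [0.432, 3.111, -0.0]
contact_force: [-0.9, 0.2, 4.9]
width: -0.004
gripper_force: 2.2
```

Emit:
step_arm(fingers=[0,0,0,0,0], xyz=[[0,0,0.001],[0,0,0.002],[0,0,0.002],[0,0,0.002],[0,0,0.002]], angular=[[0,0,0],[0,0,0],[0,0,0],[0,0,0],[0,0,0]])

```text
time: 11.75
ee_pos: [668.0, -99.6, 200.0]
eef_rot: [0.431, 3.11, -0.0]
contact_force: [-1.0, 0.0, 9.1]
width: -0.001
gripper_force: 4.2
```

Emit:
step_arm(fingers=[0,0,0,0,0], xyz=[[0,0,-0.02],[0,0,-0.05],[0,0,-0.08],[0,0,-0.11],[0,0,-0.11]], angular=[[0,0,0],[0,0,0],[0,0,0],[0,0,0],[0,0,0]])

```text
time: 12.25
ee_pos: [669.4, -99.8, 313.0]
eef_rot: [0.43, 3.103, -0.0]
contact_force: [-0.3, 0.3, -0.4]
width: -0.001
gripper_force: 0.0
```

The button hit its stop at z = 200 (9 N), so it was fully pressed. It is now released and the arm is clear.

```bash
python3 -c "
from h import *
print(job.finish_job())"
```

```text
the job is handed in; nothing more can be done
None
```

The lever was pushed to the half-way coarse mark (measured at about 0.525 rad, wanted 0.524), the start button was pressed fully to its stop and released, and the job is handed in; no verdict came back.

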